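# Clamp a microscope eyepiece in the V-cradle

### The arm

A 6-joint arm with a two-finger parallel gripper is mounted at the origin on the work surface. World frame = base frame: x ahead of the robot, y to its left, z up, the work surface at z = 0. Lengths are in m, angles in rad, forces in N, time in s.
With the tool pointing down it reaches from about 0.35 to 0.725 m from the base axis. Payload 4.3 kg.
Tool frame: the origin (TCP) lies midway between the tips of the shut fingers; the grasp point (between the pads) lies 19 mm behind it; z points along the fingers, y is the line along which they close (so a half turn about z gives the same grasp; the last joint's range is limited). The gripper opens to 85 mm and grips with 20 to 120 N. Pads are 22 mm wide; open, the fingers measure 114 mm over their backs; the gripper's body (76 mm by 85 mm) begins 54 mm behind the grasp point. The pads swing forward as they close: fully open they stand 13 mm farther back than shut.
Start: joints at [-1.446, 0.377, 0.081, 1.274, 0, 1.46], TCP at [0.134, -0.559, 0.203] pointing down, gripper open.
Joint ranges: [-2.72, 2.72], [-0.84, 1.66], [-1.02, 1.22], [-1.77, 2.12], [-1.37, 1.28], [-3.14, 3.14]. Speed limits (rad/s): [2.57, 2.57, 3.14, 3.14, 3.14, 3.14].

### API

Orientations are given as [roll, pitch, yaw] about the fixed x, y, z axes, in that order (R = Rz(yaw) Ry(pitch) Rx(roll)).
In Python, from station import robot, optics, workorder, nets gives the robot as it stands. The module is installed in compiled form; this text tells all that it offers.
- The arm moves only by the shell command python3 -m inch 'ROWS' [FORCE]. ROWS is text: rows parted by semicolons, each of 5 numbers parted by spaces: the finger opening in mm, from 0 to 85.4, then the shift along the tool's x, y, z in units of 30 mm (1.0 is 30 mm), then the turn about the tool's z in units of 6 degrees (1.0 is 6 degrees). A call has 1 to 20 rows; each row shifts and turns the commanded pose from where the row before left it, along the tool's axes as they then stand; what a row does not reach is not made up. A row lasts 1/12 s, in which the tool goes at most 41.7 mm and 7.16 degrees, less where a joint would pass 70% of its speed; a pose out of reach is approached as far as the arm can. A call is refused whole if a number of a shift passes 1 or a number of a turn 1, either way. A call with a gripper value outside its range is refused whole. The fingers move at their own pace and stop on an object; FORCE is the grip in N (left out, the last holds). Time passes only in rows, so rows that do not move let the fingers close. It gives the time, the measured TCP pose, the force, the opening and the grip force at its end, in the units of the state.
- robot.sense(): the state, without advancing time (a new reading comes with each control period).
- optics.camera(name): name is "scene" or "side" or "wrist"; returns a dict with "image" (400x640x3 uint8, red, green, blue), "depth" (400x640 float32, m along the optical axis (not along the pixel's ray), 0 where there is no reading), "fovy" (degrees; the focal length in pixels is half the picture's height over the tangent of half this angle, whatever the lens; pixels are square), "cx", "cy" (the principal point, pixels), "R" (3x3) and "t" (3): a world point X has camera coordinates R X + t. Camera axes: x right, y down, z forward; pixel columns grow to the right and rows downward; lengths in m; the calibration is good to about 2 mm. A picture is of the moment at which its call begins.
- workorder.hand_in(): hands the job in; it is judged then, once.
Trained networks look in the newest picture that a camera, given by its name, has taken for a name from the list of things; names that differ only in an ending like _2 or _b are one class to them, and where a whole thing is asked for, a point or a joint stands for the part that bears it (a point fixed in the world has none). Each returns a list of dicts, best first, with "p" (0 to 1); they miss things now and then, are a little off and sometimes report something else, mostly with a low value. They report only what shows in the picture. A call takes as long as a camera call. They do not tell look-alikes from the thing itself.
- nets.find_in(target, camera): "extent" ([left, top, width, height] in pixels, round what is visible of it).
- nets.silhouettes(target, camera): "pixels" (400x640 bool, what is visible of it) and "extent" ([left, top, width, height] in pixels, round what is visible of it).
- nets.pinpoint(target, camera): "at" ([row, column] in pixels: a listed point, or the origin of a listed thing).
The state is a dict: "t": time; "joint_pos": joint angles; "joint_velocities": joint speeds; "joint_torque": joint torques, N m; "position": TCP position; "orientation": TCP orientation; "contact_force": force on the tool from outside, world axes, zero at the start; "ft_torque": the same for the moment, N m; "gripper_width": opening from 0.0 (shut) to 1.0 (fully open); "grasp_force": force on a finger pad.
Only numpy, scipy, OpenCV 4.12 (cv2) and the standard library are available. Lean on these libraries where they do the work, as an engineer would, in place of code of your own. Each camera call takes 0.05 s, during which the arm holds its last target. There are 200 camera calls.

### The job

Lift the microscope eyepiece off its wooden rest and lay it, without dropping it, in the steel V-cradle: smooth tube down on both V supports, the thick knurled ring overhanging the end away from the clamp's post, and let go of it. Then swing the clamp arm over and down onto it with the fingers and press it fully down to its level stop, leaving the other things on the bench alone. The clamp has no lock, so finish while still holding the arm pressed down, its sprung foot keeping the eyepiece tight on both sides of the V.

Things in the scene. Friction and masses are not known exactly. Their poses are not given: they have to be found in the camera images.
- eyepiece: Loose microscope eyepiece, 120 to 210 g: smooth black tube 32 mm in diameter from x = -55 to +45 mm, then a thick knurled aluminium ring, diameter 40 mm, to x = +63 mm. Origin on its axis; own x along the axis towards the ring; rolled at any angle. Centre of mass at x = +8 mm. Starts level on the rest, axis 29.5 mm above the bench. Grip the tube across, from above, near the origin.
- ring_end (a point): Centre of the eyepiece's end face at the ring, 63 mm along x from its origin.
- rest: Wooden rest, fixed: board 84 x 75 x 8 mm with four short dowels (10 mm thick, tops 18 mm above the bench, at y = +-13 mm) that carry the eyepiece at x = -40 to -24 and +24 to +40 mm; free between them. Origin centre of the underside; x along the eyepiece.
- cradle: Fixed steel V-cradle: base plate 85 x 12 mm (x = -130 to +70) with two V supports, each 10 mm thick, centred at x = -30 and +30 mm: 50 mm free between them for the fingers. 90 degree V along x, open at the top. Support tops 59 mm above the bench, flank edges 25 mm either side. Origin on the bench, below the V, midway between the supports; x runs along the V, away from the clamp's post.
- flank_a: The two sloping faces of the V on the cradle's +y side (frame is the cradle's).
- flank_b: The two sloping faces of the V on the cradle's -y side (frame is the cradle's).
- clamp: Flat steel clamp arm, 18 mm wide, 10 mm thick, from 4 to 129 mm from the hinge. Origin on the hinge; x along the arm to its tip, z out of its outer face: on top when level; when upright it looks away from the V (push there). Level = on its hard stop, x along the cradle's x. Starts 1.4 to 1.7 rad up from level, limit 1.8. Friction 0.09 N m keeps it where it is left; no lock.
- clamp_tip (a point): Point on the arm's outer face, on its middle line, 115 mm from the hinge: the place to push. 103 mm above the bench when the arm is level on its stop.
- clamp_foot: Round rubber foot (14 mm) below the arm, 85 mm from the hinge, on a spring. Origin at its lowest point. It meets a seated tube when the arm is at about 0.1 rad and gives 8 mm up to the stop, where it presses with about 12 N (9 N at the clamp_tip point).
- bowl: Bystander: small green plastic bowl, 76 mm wide, 45 mm high. Origin centre of the underside.
- screwdriver: Bystander: screwdriver 150 mm long, lying on the bench.
- ring_stand: Bystander: brass ring stand, a cone 60 mm high on a 48 mm foot. Origin centre of the underside.
- v_seat (a point): Where the axis of a seated 32 mm tube passes midway between the supports: 62 mm straight above the cradle's origin. Axes are the cradle's.
- clamp_hinge (a point): Hinge of the clamp arm, on the post: cradle x = -85 mm, y = 0, z = 98 mm. The post is 20 mm (x) by 32 mm (y) and 108 mm high. Axes are the cradle's.
There are look-alikes about, which are no part of the job. Several things have the shape of the cradle; the one meant has the colours described above.

How it is judged:
On the way, in this order (a step that is already met when the one before it is completed fails the run):
1. the eyepiece lies seated in the V, ring away from the post, let go, the clamp still open (x of eyepiece in the frame of cradle between -0.011 and 0.022 m and y of eyepiece in the frame of cradle between -0.003 and 0.003 m and z of eyepiece in the frame of cradle between 0.059 and 0.065 m and x of ring_end in the frame of cradle above 0.04 m and angle between the x axis of eyepiece and the x axis of cradle, either way round below 0.05 rad and contact force between the fingers and eyepiece below 0.1 N and contact force between eyepiece and flank_a above 0.2 N and contact force between eyepiece and flank_b above 0.2 N and z of clamp_tip in the frame of cradle above 0.15 m), for 0.2 s.
2. the clamp arm is swung down until its foot presses on the eyepiece (z of clamp_tip in the frame of cradle below 0.117 m and contact force between clamp_foot and eyepiece above 1 N), for 0.1 s.
At the end, for the whole second after the job is handed in: Eyepiece seated: within 3 mm of the V's axis, -11 to +22 mm along it, 0.05 rad; ring away from the post; still, not held by the fingers; over 3 N on each side of the V; clamp_tip within 5 mm of its lowest, foot pressing over 4 N, fingers still pushing the arm with over 2 N (x of eyepiece in the frame of cradle between -0.011 and 0.022 m and y of eyepiece in the frame of cradle between -0.003 and 0.003 m and z of eyepiece in the frame of cradle between 0.059 and 0.065 m and x of ring_end in the frame of cradle above 0.04 m and angle between the x axis of eyepiece and the x axis of cradle, either way round below 0.05 rad and contact force between the fingers and eyepiece below 0.1 N and contact force between eyepiece and flank_a above 3 N and contact force between eyepiece and flank_b above 3 N and z of clamp_tip in the frame of cradle below 0.108 m and contact force between clamp_foot and eyepiece above 4 N and contact force between the fingers and clamp above 2 N and linear speed of eyepiece below 0.02 m/s); the arm keeps its last pose, push and grip.
It fails at once if the eyepiece is dropped (free of the fingers and faster than 0.5 m/s) (linear speed of eyepiece above 0.5 m/s and contact force between the fingers and eyepiece below 0.05 N).
It fails at once if the bowl is moved by more than 30 mm (distance of bowl from where it was at the start of the episode above 0.03 m).
It fails at once if the screwdriver is moved by more than 30 mm (distance of screwdriver from where it was at the start of the episode above 0.03 m).
It fails at once if the ring stand is moved by more than 30 mm (distance of ring_stand from where it was at the start of the episode above 0.03 m).
It also fails if it takes over 58 s, if anything falls off the work surface, if the arm or the gripper's body presses on something with over 40 N, if the wrist force passes 120 N, or if a joint passes its speed limit or range.

## Working session

There is one attempt and no reset: what is moved stays moved. The work goes in short steps, Python scripts to look and compute and a shell command to move; the robot and the scene stay as the last step left them, time stands still between calls to the robot, and variables do not carry over. Pictures are saved under pics/ and viewed, at most 10 in all, crops included, and the job is handed in when it is done.

```bash
mkdir -p pics; cat > h.py <<'E'
import numpy as np, cv2
from station import robot, optics, workorder, nets
def cam(n):
    c=optics.camera(n); c['f']=200/np.tan(np.radians(c['fovy'])/2); return c
def world(c,r,q,z=None):
    d=c['depth'][int(r),int(q)] if z is None else z
    p=np.array([(q-c['cx'])/c['f']*d,(r-c['cy'])/c['f']*d,d]); return c['R'].T@(p-c['t'])
def cloud(c,mask=None):
    m=c['depth']>0
    if mask is not None: m&=mask
    r,q=np.nonzero(m); d=c['depth'][m]
    P=np.stack([(q-c['cx'])/c['f']*d,(r-c['cy'])/c['f']*d,d],1); return (P-c['t'])@c['R'],r,q
def pix(c,X):
    p=c['R']@np.array(X)+c['t']; return c['cy']+c['f']*p[1]/p[2], c['cx']+c['f']*p[0]/p[2]
E
python3 - <<'E'
from h import *
ims=[]
for n in ['scene','side']:
    c=cam(n); im=c['image'][:,:,::-1].copy(); cv2.imwrite(f'pics/{n}0.png',im)
    print(n,c['f'],'pos',(-c['R'].T@c['t']).round(3))
    for t in ['eyepiece','rest','cradle','clamp','clamp_tip','clamp_hinge','ring_end','v_seat','bowl','screwdriver','ring_stand']:
        for o in nets.pinpoint(t,n)[:4]:
            r,q=o['at']
            try: w=world(c,r,q).round(3)
            except Exception: w=None
            print(t,round(o['p'],2),[round(r),round(q)],w)
print(robot.sense())
E
```

```text
scene 407.93422464089997 pos [1.162 0.523 0.647]
eyepiece 0.96 [190, 267] [ 0.539 -0.195  0.04 ]
eyepiece 0.66 [226, 368] [ 0.449  0.083 -0.001]
rest 0.75 [201, 268] [ 0.541 -0.189  0.007]
cradle 0.97 [186, 325] [ 0.384 -0.115  0.011]
cradle 0.92 [162, 264] [ 0.403 -0.355  0.011]
cradle 0.81 [242, 369] [0.513 0.127 0.011]
cradle 0.79 [293, 460] [0.525 0.364 0.012]
clamp 0.96 [221, 404] [0.501 0.206 0.107]
clamp 0.83 [189, 492] [0.247 0.301 0.105]
clamp 0.76 [161, 354] [ 0.343 -0.046  0.101]
clamp 0.7 [134, 289] [ 0.344 -0.295  0.106]
clamp_tip 0.84 [182, 442] [0.29  0.191 0.102]
clamp_tip 0.65 [177, 418] [ 0.141  0.057 -0.003]
clamp_tip 0.63 [154, 318] [ 0.381 -0.146  0.102]
clamp_tip 0.57 [253, 459] [0.515 0.338 0.1  ]
clamp_hinge 0.8 [157, 359] [ 0.325 -0.042  0.106]
clamp_hinge 0.77 [135, 288] [ 0.343 -0.298  0.102]
clamp_hinge 0.7 [276, 520] [0.507 0.452 0.104]
clamp_hinge 0.66 [192, 494] [0.264 0.31  0.109]
ring_end 0.56 [200, 246] [ 0.594 -0.221  0.022]
v_seat 0.91 [142, 258] [ 0.302 -0.494  0.   ]
v_seat 0.84 [172, 325] [ 0.308 -0.179 -0.   ]
v_seat 0.79 [196, 453] [0.29  0.22
[... 1563 characters left out ...]
't': 1.2, 'joint_pos': array([-1.44632979e+00,  3.77286301e-01,  8.10176727e-02,  1.27440077e+00,
       -1.71034136e-05,  1.46047132e+00]), 'joint_velocities': array([ 0.00160928,  0.00086999,  0.00117203,  0.00052632,  0.00144675,
       -0.00051475]), 'joint_torque': array([ 3.25816916e-05, -4.63523483e+01,  2.70157760e+01,  3.15862853e-04,
       -1.41060718e-04,  1.29584024e-07]), 'position': array([ 0.13376038, -0.55927488,  0.20284406]), 'orientation': array([3.14146838e+00, 3.09743044e-05, 2.34791542e-01]), 'contact_force': array([0.0033562 , 1.10771708, 0.70516711]), 'ft_torque': array([-0.01389416, -0.00076281,  0.02566422]), 'grasp_force': 0.0, 'gripper_width': 0.9983881576021383}
```

View pics/scene0.png

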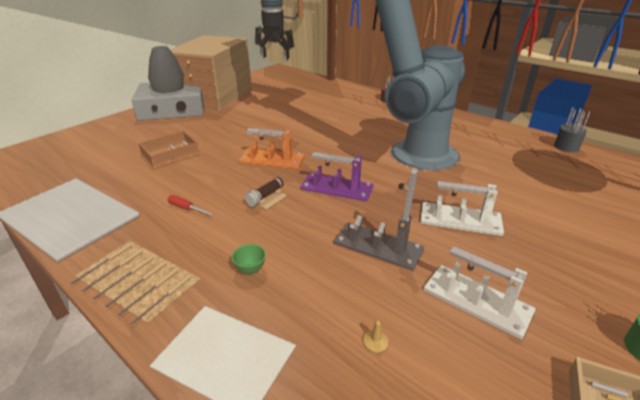

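View pics/side0.png

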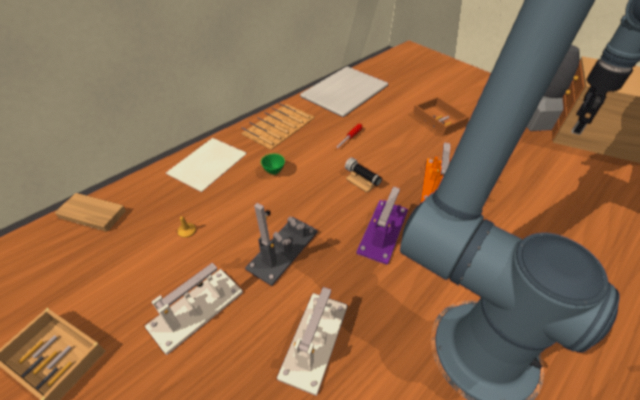

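The dark steel cradle with the upright clamp is at about scene (242,378) and side (245,282). The eyepiece on its rest is at scene (190,267) with the ring at lower left (198,250), towards +x in the world. The other cradles (white, purple, orange) are decoys.

```bash
cat > m.py <<'E'
from h import *
E0=np.array([.54,-.19]); C0=np.array([.5,.13])
for n in ['scene','side']:
    c=cam(n); P,r,q=cloud(c); im=c['image'][r,q].astype(int)
    # eyepiece points
    s=(np.linalg.norm(P[:,:2]-E0,axis=1)<.1)&(P[:,2]>.024)&(P[:,2]<.06)
    e=P[s]; (cx,cy),(w,h),a=cv2.minAreaRect(e[:,:2].astype(np.float32)); print(n,'eye',s.sum(),(cx,cy),w,h,a,e[:,2].max(),np.percentile(e[:,2],95))
    u,_,vt=np.linalg.svd(e[:,:2]-e[:,:2].mean(0),full_matrices=False); d=vt[0]*np.sign(vt[0][0]); print(' dir',d,np.degrees(np.arctan2(d[1],d[0])))
    k=(e[:,:2]-E0)@d; print(' along',k.min(),k.max())
    b=np.arange(k.min(),k.max(),.01)
    for x in b:
        m=(k>=x)&(k<x+.01)
        if m.sum()>3:
            nrm=np.array([-d[1],d[0]]); y=(e[m][:,:2]-E0)@nrm
            print('  %.3f z %.4f y %.4f..%.4f ytop %.4f col %s'%(x,e[m][:,2].max(),y.min(),y.max(),y[np.argmax(e[m][:,2])],c['image'][r[s][m],q[s][m]].mean(0).round()))
    # cradle plate
    g=im.max(1)<110
    s=(np.linalg.norm(P[:,:2]-C0,axis=1)<.15)&(P[:,2]>.007)&(P[:,2]<.016)&g
    m=np.zeros((400,640),np.uint8); m[r[s],q[s]]=1
    f=P[s][:,:2].astype(np.float32); print('cradle',s.sum(),cv2.minAreaRect(f))
    s=(np.linalg.norm(P[:,:2]-C0,axis=1)<.17)&(P[:,2]>.09)
    f=P[s]; print('arm/post',s.sum(),f.min(0),f.max(0)); 
    for z in np.arange(.09,.24,.02):
        t=f[(f[:,2]>=z)&(f[:,2]<z+.02)]
        if len(t): print('  z%.2f'%z,len(t),t.min(0).round(4),t.max(0).round(4),t.mean(0).round(4))
    s=(np.linalg.norm(P[:,:2]-C0,axis=1)<.12)&(P[:,2]>.05)&(P[:,2]<.064)
    f=P[s]; print('suptops',s.sum(),f.min(0),f.max(0))
E
python3 m.py
```

```text
scene eye 440 (0.5353747606277466, -0.20197555422782898) 0.03808266669511795 0.12417875230312347 88.13481140136719 0.050834999406099673 0.04753355517884055
 dir [0.99994398 0.01058484] 0.6064779956637412
 along -0.06669318784918912 0.05683527789331708
  -0.067 z 0.0463 y -0.0269..-0.0027 ytop -0.0211 col [113.  84.  66.]
  -0.057 z 0.0459 y -0.0283..-0.0013 ytop -0.0181 col [121. 105.  92.]
  -0.047 z 0.0461 y -0.0286..-0.0017 ytop -0.0163 col [82. 58. 45.]
  -0.037 z 0.0474 y -0.0239..-0.0008 ytop -0.0152 col [82. 57. 44.]
  -0.027 z 0.0459 y -0.0228..-0.0018 ytop -0.0159 col [79. 54. 43.]
  -0.017 z 0.0460 y -0.0252..0.0024 ytop -0.0167 col [80. 55. 43.]
  -0.007 z 0.0466 y -0.0228..0.0006 ytop -0.0165 col [80. 56. 43.]
  0.003 z 0.0469 y -0.0251..0.0003 ytop -0.0145 col [82. 57. 43.]
  0.013 z 0.0468 y -0.0261..0.0008 ytop -0.0100 col [83. 61. 48.]
  0.023 z 0.0469 y -0.0255..0.0016 ytop -0.0161 col [139. 126. 112.]
  0.033 z 0.0508 y -0.0318..0.0051 ytop -0.0201 col [165. 154. 140.]
  0.043 z 0.0508 y -0.0290..0.0046 ytop -0.0144 col [165. 156. 143.]
  0.053 z 0.0494 y -0.0335..0
[... 2090 characters left out ...]
0.17631567 0.0912469 ] [0.50311596 0.21264234 0.22726228]
  z0.09 101 [0.4673 0.188  0.0912] [0.5031 0.2126 0.1097] [0.4818 0.2019 0.1017]
  z0.11 42 [0.4761 0.1935 0.1106] [0.4959 0.2063 0.1296] [0.4836 0.2026 0.12  ]
  z0.13 46 [0.4777 0.1946 0.1301] [0.4946 0.2073 0.1496] [0.4832 0.2023 0.1394]
  z0.15 50 [0.4769 0.1947 0.1504] [0.4938 0.2084 0.17  ] [0.4838 0.2039 0.16  ]
  z0.17 86 [0.4764 0.1763 0.1702] [0.4973 0.2092 0.19  ] [0.4849 0.1957 0.1828]
  z0.19 56 [0.4762 0.1957 0.19  ] [0.4962 0.2099 0.2096] [0.4828 0.2046 0.1998]
  z0.21 74 [0.4768 0.1976 0.2101] [0.4947 0.2104 0.2273] [0.4848 0.2048 0.2207]
suptops 141 [0.46955394 0.07679637 0.05002214] [0.53526992 0.21205128 0.06372703]
```

```bash
python3 -m inch '85 0 0 0 -1;85 0 0 0 -1;85 0 0 0 -1;85 0 0 0 -1;85 0 0 0 -1;85 0 0 0 -1;85 0 0 0 -1;85 0 0 0 -1;85 0 0 0 -1;85 0 0 0 -1;85 0 0 0 -1;85 0 0 0 -1;85 0 0 0 -1;85 0 0 0 -1;85 0 0 0 -1;85 0 0 0 -1;85 0 0 0 -1;85 0 0 0 -1'; python3 -m inch '85 0 0 0 -1;85 0 0 0 -1;85 0 0 0 -1;85 0 0 0 -1;85 0 0 0 -1;85 0 0 0 -1;85 0 0 0 -1;85 0 0 0 -1;85 0 0 0 -1;85 0 0 0 -1;85 0 0 0 0'
```

```text
t: 2.8
position: [0.1338, -0.5593, 0.2028]
orientation: [-3.142, 0.0, 2.125]
contact_force: [0.4, 0.1, 0.6]
gripper_width: 0.992
grasp_force: 0.0
t: 3.72
position: [0.1338, -0.5593, 0.2028]
orientation: [-3.142, 0.0, -3.115]
contact_force: [-0.3, -0.3, 0.2]
gripper_width: 0.997
grasp_force: 0.0
```

```bash
python3 -m inch '85 -.96 .82 0 0;85 -.96 .82 0 0;85 -.96 .82 0 0;85 -.96 .82 0 0;85 -.96 .82 0 0;85 -.96 .82 0 0;85 -.96 .82 0 0;85 -.96 .82 0 0;85 -.96 .82 0 0;85 -.96 .82 0 0;85 -.96 .82 0 0;85 -.96 .82 0 0;85 -.96 .82 0 0;85 -.96 .82 0 0;85 0 0 0 0;85 0 0 0 0'; cat > e.py <<'E'
from h import *
c=cam('wrist'); cv2.imwrite('pics/w1.png',c['image'][:,:,::-1])
P,r,q=cloud(c); E0=np.array([.529,-.206])
s=(np.linalg.norm(P[:,:2]-E0,axis=1)<.1)&(P[:,2]>.024)&(P[:,2]<.06)
e=P[s]; print(s.sum(),e.min(0),e.max(0),cv2.minAreaRect(e[:,:2].astype(np.float32)))
t=e[e[:,2]>.040]; a=cv2.fitLine(t[:,:2].astype(np.float32),cv2.DIST_HUBER,0,.01,.01).ravel(); d=a[:2]*np.sign(a[0]); n=np.array([-d[1],d[0]])
k=(e[:,:2]-E0)@d; y=(e[:,:2]-E0)@n; print('dir deg',np.degrees(np.arctan2(d[1],d[0])),'along',k.min(),k.max())
for x in np.arange(-.07,.08,.008):
    m=(k>=x)&(k<x+.008)
    if m.sum()>5: print('%.3f n%d z %.4f y %.4f %.4f mid %.4f'%(x,m.sum(),np.percentile(e[m][:,2],98),y[m].min(),y[m].max(),(y[m].min()+y[m].max())/2))
for t in ['eyepiece','ring_end']: print(t,[(round(o['p'],2),o['at'],world(c,*o['at'])) for o in nets.pinpoint(t,'wrist')[:2]])
o=robot.sense(); print(o['position'],o['orientation'],o['joint_pos'],o['t'])
E
python3 e.py
```

```text
t: 5.05
position: [0.5292, -0.2033, 0.2025]
orientation: [-3.141, -0.0, -3.115]
contact_force: [-0.4, 0.6, -0.6]
gripper_width: 0.995
grasp_force: 0.0
3966 [ 0.47435629 -0.2278734   0.02400453] [ 0.5941778  -0.18725133  0.05247789] ((0.5341385006904602, -0.20933903753757477), (0.11896121501922607, 0.04056548699736595), 1.767313003540039)
dir deg 2.106223 along -0.054404024179748864 0.06437928716267473
-0.062 n30 z 0.0427 y -0.0145 0.0075 mid -0.0035
-0.054 n315 z 0.0470 y -0.0184 0.0124 mid -0.0030
-0.046 n274 z 0.0475 y -0.0187 0.0124 mid -0.0031
-0.038 n283 z 0.0472 y -0.0190 0.0123 mid -0.0034
-0.030 n270 z 0.0473 y -0.0194 0.0123 mid -0.0035
-0.022 n269 z 0.0471 y -0.0184 0.0123 mid -0.0030
-0.014 n256 z 0.0472 y -0.0187 0.0123 mid -0.0032
-0.006 n251 z 0.0475 y -0.0189 0.0123 mid -0.0033
0.002 n251 z 0.0471 y -0.0193 0.0123 mid -0.0035
0.010 n243 z 0.0472 y -0.0183 0.0122 mid -0.0030
0.018 n236 z 0.0475 y -0.0187 0.0122 mid -0.0032
0.026 n229 z 0.0470 y -0.0189 0.0123 mid -0.0033
0.034 n231 z 0.0474 y -0.0192 0.0122 mid -0.0035
0.042 n344 z 0.0505 y -0.0237 0.0165 mid -0.0036
0.050 n284 z 0.0515 y -0.0239 0.0163 mid -0.0038
0.058 n200 z 0.0513 y -0.0241 0.0164 mid -0.0039
eyepiece [(0.55, [169.2, 311.8], array([ 0.52670641, -0.2088522 ,  0.04682607]))]
ring_end [(0.59, [229.4, 313.8], array([ 0.58854072, -0.20544144,  0.04962606]))]
[ 0.52734875 -0.20545479  0.20277611] [-3.14129175e+00 -5.69905181e-04 -3.11837292e+00] [-4.83263230e-01  3.58944030e-01  5.40298634e-02  1.26623455e+00
 -5.39587851e-04 -5.06482955e-01] 5.2
```

```bash
python3 -m inch '85 -.21 -.16 .5 -.1;85 0 0 .9 0;85 0 0 .9 0;85 0 0 .9 0;85 0 0 .9 0;85 0 0 .9 0;85 0 0 .8 0;85 0 0 .5 0;85 0 0 0 0;85 0 0 0 0'; python3 -m inch '40 0 0 0 0;30 0 0 0 0;20 0 0 0 0;20 0 0 0 0;20 0 0 0 0;20 0 0 0 0;20 0 0 0 0;20 0 0 0 0;20 0 0 0 0;20 0 0 0 0' 45
```

```text
t: 6.03
position: [0.5329, -0.2101, 0.0135]
orientation: [3.141, -0.002, -3.108]
contact_force: [-0.1, -0.3, 0.6]
gripper_width: 0.995
grasp_force: 0.0
t: 6.87
position: [0.5345, -0.2094, 0.0137]
orientation: [-3.142, -0.0, -3.106]
contact_force: [-0.5, 0.2, -0.6]
gripper_width: 0.235
grasp_force: 0.0
```

```bash
python3 - <<'E'
from h import *
c=cam('wrist'); a=c['image']; b=cam('scene')['image'][130:250,190:350]; b=cv2.resize(b,(640,480))[:400]
cv2.imwrite('pics/g1.png',cv2.resize(np.hstack([a,b]),(800,250))[:,:,::-1])
o=robot.sense();print(o['gripper_width'],o['grasp_force'],o['contact_force'])
E
```

```text
0.23056722643301453 0.006391848583007231 [0.2634134  0.01040211 0.30180961]
```

View pics/g1.png

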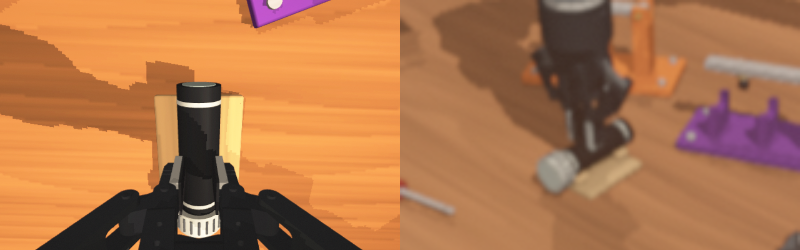

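```bash
python3 -m inch '10 0 0 0 0;0 0 0 0 0;0 0 0 0 0;0 0 0 0 0;0 0 0 0 0' 45;  python3 - <<'E'
from h import *
c=cam('wrist'); a=c['image'][200:400,220:420]; cv2.imwrite('pics/g2.png',cv2.resize(a,(600,600))[:,:,::-1])
P,r,q=cloud(c); o=robot.sense(); print(o['position'],o['gripper_width'],o['grasp_force'],o['contact_force'])
s=(np.abs(P[:,0]-.534)<.012)&(np.abs(P[:,1]+.2093)<.06)&(P[:,2]<.09)
for y in np.arange(-.27,-.15,.004):
    m=s&(P[:,1]>=y)&(P[:,1]<y+.004)
    if m.sum(): print('%.3f %d %.4f %.4f %.4f'%(y,m.sum(),P[m,2].min(),np.median(P[m,2]),P[m,2].max()))
E
```

```text
t: 7.38
position: [0.5368, -0.2098, 0.0167]
orientation: [-3.14, 0.005, -3.105]
contact_force: [-0.6, 3.0, 15.3]
gripper_width: 0.001
grasp_force: 7.6
[ 0.53678691 -0.20983352  0.0166827 ] 0.0011868465243698924 7.55891427397728 [-2.34905912  3.60092497 15.07163062]
-0.270 218 -0.0006 0.0010 0.0029
-0.266 260 -0.0003 0.0010 0.0028
-0.262 270 -0.0006 0.0010 0.0027
-0.258 257 -0.0006 0.0011 0.0027
-0.254 258 -0.0010 0.0009 0.0027
-0.250 172 -0.0006 0.0011 0.0087
-0.246 264 0.0072 0.0089 0.0106
-0.242 280 0.0074 0.0090 0.0111
-0.238 290 0.0075 0.0090 0.0104
-0.234 281 0.0073 0.0091 0.0899
-0.230 229 0.0074 0.0091 0.0899
-0.226 281 0.0329 0.0401 0.0900
-0.222 590 0.0387 0.0610 0.0899
-0.218 578 0.0428 0.0655 0.0900
-0.214 769 0.0445 0.0745 0.0900
-0.210 938 0.0447 0.0799 0.0899
-0.206 541 0.0436 0.0679 0.0899
-0.202 573 0.0403 0.0614 0.0900
-0.198 383 0.0349 0.0417 0.0900
-0.194 140 0.0075 0.0340 0.0899
-0.190 288 0.0073 0.0089 0.0900
-0.186 270 0.0075 0.0090 0.0106
-0.182 275 0.0075 0.0090 0.0107
-0.178 278 0.0075 0.0089 0.0105
-0.174 164 -0.0000 0.0085 0.0105
-0.170 251 -0.0007 0.0009 0.0023
-0.166 253 -0.0007 0.0009 0.0026
-0.162 267 -0.0010 0.0008 0.0025
-0.158 261 -0.0008 0.0009 0.0025
-0.154 253 -0.0009 0.0009 0.0026
-0.150 48 -0.0004 0.0008 0.0026
```

View pics/g2.png

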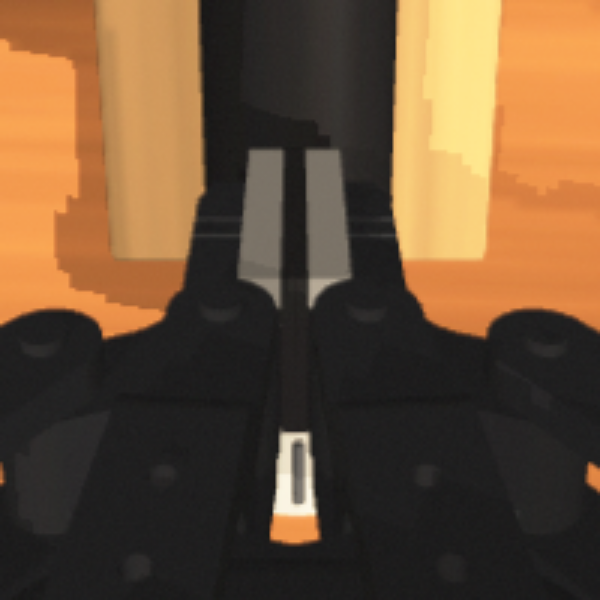

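```bash
python3 - <<'E'
from h import *
for n in ['scene','side']:
    c=cam(n); P,r,q=cloud(c)
    s=(np.hypot(P[:,0]-.534,P[:,1]+.209)<.1)&(P[:,2]>.03)&(P[:,2]<.2)
    print(n)
    for z in np.arange(.03,.2,.01):
        m=s&(P[:,2]>=z)&(P[:,2]<z+.01)
        if m.sum(): print('%.2f %d'%(z,m.sum()),P[m].min(0).round(3),P[m].max(0).round(3))
    R,C=map(int,pix(c,[.535,-.209,.06])); a=c['image'][max(R-50,0):R+50,C-66:C+66]; cv2.imwrite(f'pics/z{n}.png',cv2.resize(a,(396,300),interpolation=cv2.INTER_CUBIC)[:,:,::-1])
a=np.hstack([cv2.imread('pics/zscene.png'),cv2.imread('pics/zside.png')]);cv2.imwrite('pics/z.png',a)
E
```

```text
scene
0.03 159 [ 0.476 -0.224  0.03 ] [ 0.596 -0.184  0.04 ]
0.04 200 [ 0.476 -0.22   0.04 ] [ 0.596 -0.187  0.05 ]
0.05 32 [ 0.532 -0.215  0.05 ] [ 0.589 -0.193  0.06 ]
0.06 36 [ 0.531 -0.224  0.06 ] [ 0.55  -0.193  0.07 ]
0.07 33 [ 0.532 -0.222  0.07 ] [ 0.55  -0.192  0.079]
0.08 23 [ 0.539 -0.229  0.08 ] [ 0.55  -0.193  0.09 ]
0.09 74 [ 0.524 -0.245  0.09 ] [ 0.552 -0.172  0.1  ]
0.10 66 [ 0.525 -0.249  0.1  ] [ 0.552 -0.164  0.11 ]
0.11 94 [ 0.522 -0.259  0.11 ] [ 0.557 -0.155  0.12 ]
0.12 102 [ 0.528 -0.265  0.12 ] [ 0.556 -0.148  0.13 ]
0.13 140 [ 0.523 -0.271  0.13 ] [ 0.558 -0.145  0.14 ]
0.14 104 [ 0.529 -0.257  0.14 ] [ 0.558 -0.152  0.15 ]
0.15 91 [ 0.527 -0.244  0.15 ] [ 0.558 -0.165  0.16 ]
0.16 41 [ 0.527 -0.2    0.16 ] [ 0.55  -0.168  0.169]
0.17 69 [ 0.518 -0.223  0.17 ] [ 0.576 -0.169  0.18 ]
0.18 111 [ 0.515 -0.229  0.18 ] [ 0.576 -0.17   0.19 ]
0.19 106 [ 0.512 -0.227  0.19 ] [ 0.575 -0.169  0.2  ]
side
0.03 154 [ 0.474 -0.227  0.03 ] [ 0.595 -0.186  0.04 ]
0.04 171 [ 0.474 -0.22   0.04 ] [ 0.593 -0.188  0.05 ]
0.05 20 [ 0.524 -0.216  0.051] [ 0.588 -0.195  0.06 ]
0.06 23 [ 0.524 -0.216  0.06 ] [ 0.542 -0.194  0.07 ]
0.07 13 [ 0.525 -0.213  0.07 ] [ 0.533 -0.193  0.079]
0.08 14 [ 0.523 -0.219  0.08 ] [ 0.529 -0.195  0.089]
0.09 49 [ 0.521 -0.246  0.09 ] [ 0.547 -0.175  0.1  ]
0.10 36 [ 0.521 -0.253  0.1  ] [ 0.544 -0.166  0.11 ]
0.11 60 [ 0.517 -0.263  0.11 ] [ 0.545 -0.157  0.12 ]
0.12 57 [ 0.518 -0.264  0.12 ] [ 0.544 -0.148  0.13 ]
0.13 90 [ 0.516 -0.265  0.13 ] [ 0.545 -0.146  0.14 ]
0.14 69 [ 0.515 -0.226  0.14 ] [ 0.542 -0.155  0.15 ]
0.15 47 [ 0.515 -0.216  0.15 ] [ 0.545 -0.166  0.16 ]
0.16 25 [ 0.521 -0.189  0.16 ] [ 0.543 -0.17   0.169]
0.17 57 [ 0.497 -0.22   0.171] [ 0.558 -0.171  0.18 ]
0.18 79 [ 0.498 -0.226  0.18 ] [ 0.562 -0.169  0.19 ]
0.19 81 [ 0.497 -0.225  0.19 ] [ 0.555 -0.17   0.2  ]
```

View pics/z.png

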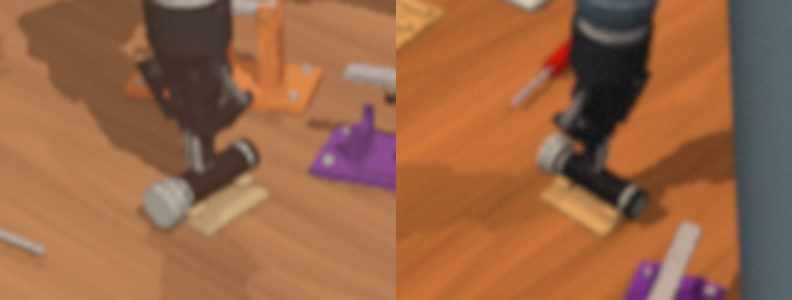

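The fingers shut on top of the tube at z≈0.046, while the reported TCP is at 0.017. I'll raise the tool and measure the true tip height in free air.

```bash
python3 -m inch '0 0 0 -.5 0;0 0 0 -.9 0;0 0 0 -.9 0;0 0 0 -.9 0;0 0 0 0 0;0 0 0 0 0'; python3 - <<'E'
from h import *
for n in ['scene','side','wrist']:
    c=cam(n); P,r,q=cloud(c); o=robot.sense()
    if n=='scene': print(o['position'])
    X=o['position']
    s=(np.hypot(P[:,0]-X[0],P[:,1]-X[1])<.03)&(P[:,2]>.056)&(P[:,2]<.3)
    print(n,np.sort(P[s][:,2])[:12].round(4))
    m=s&(P[:,2]<P[s][:,2].min()+.025); print(m.sum(),P[m].min(0),P[m].max(0),P[m].mean(0))
E
python3 e.py
```

```text
t: 8.03
position: [0.5362, -0.2103, 0.1118]
orientation: [-3.139, 0.004, -3.106]
contact_force: [0.4, 0.6, 0.2]
gripper_width: 0.005
grasp_force: 0.0
[ 0.53495217 -0.20963241  0.11016342]
scene [0.1391 0.1393 0.1408 0.1415 0.1422 0.1423 0.1424 0.1425 0.1435 0.1436
 0.1446 0.1458]
79 [ 0.52704869 -0.22269331  0.13905258] [ 0.55055131 -0.19372613  0.16381418] [ 0.54253514 -0.20360642  0.15353224]
side [0.1366 0.1379 0.1386 0.1397 0.1402 0.1417 0.1418 0.1427 0.143  0.1438
 0.1439 0.1449]
57 [ 0.52231578 -0.21562295  0.1365982 ] [ 0.54194542 -0.19371139  0.16159078] [ 0.52973648 -0.20161826  0.15135655]
wrist [0.1407 0.1409 0.1409 0.141  0.141  0.1411 0.1411 0.1412 0.1413 0.1414
 0.1414 0.1415]
1736 [ 0.52177358 -0.22261027  0.14070561] [ 0.52826123 -0.19540565  0.16570257] [ 0.52467931 -0.20914653  0.15548633]
5906 [ 0.47432886 -0.22816526  0.02410521] [ 0.58355143 -0.1864878   0.04815825] ((0.5287482738494873, -0.2092038094997406), (0.1082470566034317, 0.041599322110414505), 2.090073823928833)
dir deg 1.9790711 along -0.05448585706202038 0.05379917380720823
-0.062 n72 z 0.0425 y -0.015
[... 300 characters left out ...]
6 0.0124 mid -0.0031
-0.006 n451 z 0.0471 y -0.0188 0.0126 mid -0.0031
0.002 n440 z 0.0470 y -0.0191 0.0127 mid -0.0032
0.010 n423 z 0.0473 y -0.0192 0.0120 mid -0.0036
0.018 n410 z 0.0471 y -0.0185 0.0122 mid -0.0032
0.026 n395 z 0.0471 y -0.0186 0.0123 mid -0.0031
0.034 n352 z 0.0471 y -0.0188 0.0125 mid -0.0032
0.042 n269 z 0.0457 y -0.0239 0.0175 mid -0.0032
0.050 n39 z 0.0433 y -0.0239 0.0177 mid -0.0031
eyepiece [(0.96, [188.8, 317.7], array([ 0.52284813, -0.20887327,  0.04613232]))]
ring_end []
[ 0.53351204 -0.20887366  0.10837346] [ 3.14029514e+00 -2.40817589e-03 -3.10580690e+00] [-4.83830245e-01  4.18251656e-01 -1.05857288e-01  1.04942198e+00
 -6.95157766e-05 -5.19614338e-01] 8.3333
```

```bash
python3 -m inch '85 0 0 0 0;85 0 0 0 0;85 0 0 0 0;85 0 0 0 0;85 0 0 0 0;85 0 0 0 0;85 0 0 0 0;85 0 0 0 0;85 0 0 .8 0;85 0 0 .9 0;85 0 0 .9 0;85 0 0 .8 0;85 0 0 .5 0;85 0 0 .3 0;85 0 0 0 0;85 0 0 0 0'; python3 -m inch '40 0 0 0 0;30 0 0 0 0;20 0 0 0 0;20 0 0 0 0;20 0 0 0 0;20 0 0 0 0;20 0 0 0 0;20 0 0 0 0;20 0 0 0 0;20 0 0 0 0' 45
```

```text
t: 9.67
position: [0.5346, -0.2094, -0.016]
orientation: [3.142, -0.0, -3.106]
contact_force: [1.1, -0.2, 0.9]
gripper_width: 0.996
grasp_force: 0.0
t: 10.5
position: [0.5352, -0.2093, -0.0152]
orientation: [-3.142, 0.001, -3.105]
contact_force: [-0.8, 1.9, 6.7]
gripper_width: 0.359
grasp_force: 44.3
```

```bash
python3 -m inch '20 0 0 -.3 0;20 0 0 -.7 0;20 0 0 -1 0;20 0 0 -1 0;20 0 0 -1 0;20 0 0 -1 0;20 0 0 -.5 0;20 0 0 0 1;20 0 0 0 1;20 0 0 0 1;20 0 0 0 1;20 0 0 0 1;20 0 0 0 1;20 0 0 0 1;20 0 0 0 1;20 0 0 0 1;20 0 0 0 1;20 0 0 0 1;20 0 0 0 1;20 0 0 0 1'; python3 - <<'E'
from h import *
C0=np.array([.505,.13]); o=robot.sense(); print(o['position'],o['orientation'],o['gripper_width'],o['grasp_force'])
for n in ['scene','side','wrist']:
  for i in range(1 if n!='wrist' else 1):
    c=cam(n); P,r,q=cloud(c); im=c['image'][r,q].astype(int); g=im.max(1)<110
    s=(np.linalg.norm(P[:,:2]-C0,axis=1)<.15)&(P[:,2]>.007)&(P[:,2]<.017)&g
    print(n,s.sum(),cv2.minAreaRect(P[s][:,:2].astype(np.float32)) if s.sum()>50 else None)
    if n=='wrist': cv2.imwrite('pics/w2.png',c['image'][:,:,::-1])
E
```

```text
t: 12.17
position: [0.5341, -0.2094, 0.149]
orientation: [-3.141, -0.0, 1.811]
contact_force: [-0.7, -1.0, -0.7]
gripper_width: 0.359
grasp_force: 44.8
[ 0.53411788 -0.20936192  0.14895528] [-3.14092909e+00 -2.62171133e-05  1.81075944e+00] 0.35864299311810965 44.773921966552734
scene 1410 ((0.5023384094238281, 0.1472952961921692), (0.08676915615797043, 0.19826272130012512), 12.850322723388672)
side 1336 ((0.4966859221458435, 0.14744523167610168), (0.08312849700450897, 0.19706107676029205), 12.45352554321289)
wrist 0 None
```

```bash
python3 -m inch '20 .5 .1 0 0;20 .98 .17 0 0;20 .98 .17 0 0;20 .98 .17 0 0;20 .98 .17 0 0;20 .98 .17 0 0;20 .98 .17 0 0;20 .5 .1 0 0;20 0 0 0 0;20 0 0 0 0'; cat > k.py <<'E'
from h import *
C0=np.array([.505,.13]); o=robot.sense(); print(o['position'],o['orientation'],o['gripper_width'],o['grasp_force'])
c=cam('wrist'); P,r,q=cloud(c); im=c['image'][r,q].astype(int); cv2.imwrite('pics/w3.png',c['image'][:,:,::-1])
g=im.max(1)<110
near=(np.linalg.norm(P[:,:2]-C0,axis=1)<.15)
s=near&(P[:,2]>.008)&(P[:,2]<.017)&g
print(s.sum(),cv2.minAreaRect(P[s][:,:2].astype(np.float32)))
s=near&(P[:,2]>.045)&(P[:,2]<.063)
f=P[s][:,:2]; print('sup',s.sum(),f.min(0),f.max(0), cv2.minAreaRect(f.astype(np.float32)))
s=near&(P[:,2]>.10)&(P[:,2]<.113); print('post',s.sum(),P[s].min(0),P[s].max(0))
E
python3 k.py
```

```text
t: 13.15
position: [0.5194, 0.0009, 0.1489]
orientation: [-3.141, 0.0, 1.82]
contact_force: [0.3, 0.7, -1.3]
gripper_width: 0.359
grasp_force: 44.8
[0.51943849 0.00088349 0.14889172] [-3.14129549e+00  3.58892654e-04  1.81973970e+00] 0.3590493672724256 44.76931571960449
4900 ((0.5083104372024536, 0.09500978142023087), (0.08223176002502441, 0.09974387288093567), 14.132421493530273)
sup 816 [0.48694331 0.07660347] [0.53771075 0.09610244] ((0.5125205516815186, 0.08627897500991821), (0.05047793686389923, 0.009991678409278393), 11.921878814697266)Traceback (most recent call last):
  File "k.py", line 10, in <module>
    s=near&(P[:,2]>.10)&(P[:,2]<.113); print('post',s.sum(),P[s].min(0),P[s].max(0))
                                                            ~~~~~~~~^^^
    return umr_minimum(a, axis, None, out, keepdims, initial, where)
ValueError: zero-size array to reduction operation minimum which has no identity
```

View pics/w3.png

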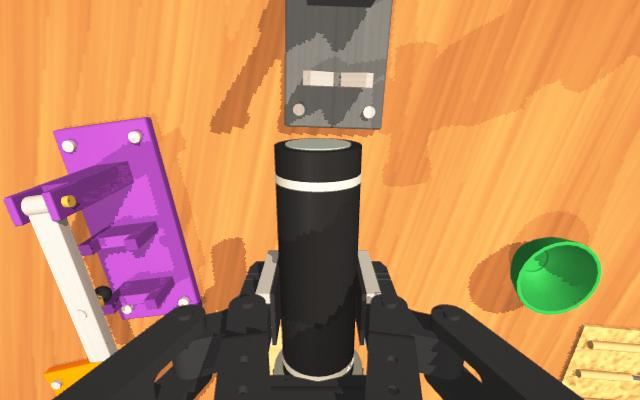

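```bash
python3 - <<'E'
from h import *
c=cam('wrist'); P,r,q=cloud(c); o=robot.sense(); X=o['position']; print(X,o['orientation'])
T=np.array([np.cos(1.816),np.sin(1.816)]); n=np.array([T[1],-T[0]])
k=(P[:,:2]-X[:2])@T; y=(P[:,:2]-X[:2])@n
s=(abs(y)<.022)&(k>.015)&(k<.08)&(P[:,2]>.15)&(P[:,2]<.25)
print(s.sum(),P[s].min(0),P[s].max(0),'tail k',k[s].max())
L=[]
for a in np.arange(.018,.055,.004):
    m=s&(k>=a)&(k<a+.004); 
    if m.sum()>10: L.append((a+.002,(y[m].min()+y[m].max())/2,np.percentile(P[m,2],97)))
L=np.array(L); print(L.round(4)); print('tilt vs tool deg',np.degrees(np.polyfit(L[:,0],L[:,1],1)[0]),'pitch',np.degrees(np.polyfit(L[:,0],L[:,2],1)[0]))
E
```

```text
[ 0.5198884  -0.00058308  0.14886595] [3.14158688e+00 5.53074251e-04 1.81666287e+00]
12343 [0.48941304 0.00889091 0.17851509] [0.53753413 0.06211709 0.2499977 ] tail k 0.06152936570515228
[[ 2.000e-02 -0.000e+00  2.496e-01]
 [ 2.400e-02 -2.000e-04  2.109e-01]
 [ 2.800e-02 -3.000e-04  2.110e-01]
 [ 3.200e-02 -4.000e-04  2.110e-01]
 [ 3.600e-02 -3.000e-04  2.111e-01]
 [ 4.000e-02 -4.000e-04  2.112e-01]
 [ 4.400e-02 -5.000e-04  2.110e-01]
 [ 4.800e-02 -4.000e-04  2.111e-01]
 [ 5.200e-02 -7.000e-04  2.111e-01]
 [ 5.600e-02 -3.000e-04  2.110e-01]]
tilt vs tool deg -0.6671187557814688 pitch -29.959732974250553
```

```bash
python3 -m inch '20 0 0 .6 .35;20 0 0 .9 0;20 0 0 .6 0;20 0 0 0 0;20 0 0 0 0'; python3 - <<'E'
from h import *
c=cam('wrist'); p=-c['R'].T@c['t']; o=robot.sense(); X=o['position']; a=o['orientation'][2]
d=(p-X)[:2]; print('cam rel tool x,y,z',d@[np.cos(a),np.sin(a)],d@[np.sin(a),-np.cos(a)],p[2]-X[2],X,np.degrees(a),o['gripper_width'])
for n in ['scene','side']:
    c=cam(n); P,r,q=cloud(c); s=(np.linalg.norm(P[:,:2]-[.495,.2],axis=1)<.06)&(P[:,2]>.115)
    D=np.array([.213,-.977]); k=(P[s][:,:2]-[.506,.1165])@D; z=P[s][:,2]; i=k.argmax(); print(n,'foot k max',k[i],z[i],'top',z.max(),'arm k at top',k[z>.2].min(),k[z>.2].max())
E
```

```text
t: 13.67
position: [0.5188, -0.0011, 0.0851]
orientation: [-3.139, -0.001, 1.778]
contact_force: [-0.3, -0.3, -0.7]
gripper_width: 0.355
grasp_force: 44.8
cam rel tool x,y,z 0.08081871961565631 -0.0011596062764369973 0.1708447254096598 [ 0.52010767 -0.00107621  0.08629511] 101.89195900056454 0.3592947774977806
scene foot k max -0.06096609741522883 0.18372649385808026 top 0.22829565455670842 arm k at top -0.09426297770948038 -0.08412875778166437
side foot k max -0.06238550060086185 0.1881972590232663 top 0.22773953150552098 arm k at top -0.09487524058654918 -0.08354274836923228
```

```bash
python3 -m inch '20 .6 .06 0 0;20 .9 .1 0 0;20 .9 .1 0 0;20 .7 .06 0 0;20 .47 .04 0 0;20 0 0 0 0;20 0 0 0 0;20 0 0 0 0'; python3 k.py 2>&1 | grep -v Err; python3 - <<'E'
from h import *
# eyepiece & cradle from scene/side
D=np.array([.213,-.977]);N=np.array([.977,.213]);O=np.array([.506,.1165])
for n in ['scene','side']:
    c=cam(n);P,r,q=cloud(c); k=(P[:,:2]-O)@D; y=(P[:,:2]-O)@N
    s=(k>.035)&(k<.08)&(abs(y)<.04)&(P[:,2]>.1)&(P[:,2]<.16); t=s&(k<.045)
    print(n,'ring end k',k[s].max(),'y ring',y[s].min(),y[s].max(),'ztop',P[s][:,2].max())
    s=(abs(y)<.04)&(abs(k)<.04)&(P[:,2]>.045)&(P[:,2]<.064); print(' supports k',k[s].min(),k[s].max(),'y',y[s].min(),y[s].max())
E
```

```text
t: 14.48
position: [0.5093, 0.1062, 0.0867]
orientation: [3.14, 0.001, 1.779]
contact_force: [-0.3, 0.4, -1.1]
gripper_width: 0.359
grasp_force: 44.8
[0.50929136 0.10619165 0.08668987] [3.13978247e+00 8.89262087e-04 1.77911609e+00] 0.359223102514595 44.78091359138489
2862 ((0.4954700171947479, 0.14174708724021912), (0.07475410401821136, 0.17366069555282593), 12.556355476379395)
sup 38 [0.47408039 0.08047385] [0.50538644 0.19232281] ((0.4820441007614136, 0.13870394229888916), (0.11327975988388062, 0.029104748740792274), 80.88391876220703)
post 1170 [0.46768629 0.1859373  0.10002121] [0.50809957 0.21145654 0.11251056]
scene ring end k 0.06907276353499435 y ring -0.010587767391300499 0.023577224425445076 ztop 0.15320646449865177
 supports k -0.035482834068376025 0.03515711498365517 y -0.023852092475850097 0.028279982383968158
side ring end k 0.050183199029019056 y ring -0.01402387210799703 -0.006986774488049282 ztop 0.14745971796443166
 supports k -0.03635954628845502 0.03639016511680867 y -0.025556859534061113 0.025054596242911134
```

```bash
python3 -m inch '20 0 0 .6 0;20 0 0 .7 0;20 0 0 .5 0;20 0 0 .3 0;20 0 0 .1 0;20 0 0 0 0;20 0 0 0 0'; python3 -m inch '20 0 0 .05 0;20 0 0 .04 0;20 0 0 0 0;20 0 0 0 0'
```

```text
t: 15.22
position: [0.5089, 0.1065, 0.0204]
orientation: [3.141, 0.0, 1.779]
contact_force: [0.9, 0.3, -1.2]
gripper_width: 0.355
grasp_force: 44.9
t: 15.55
position: [0.509, 0.1067, 0.018]
orientation: [3.14, 0.001, 1.779]
contact_force: [-1.2, -0.6, 4.1]
gripper_width: 0.36
grasp_force: 45.2
```

```bash
python3 -m inch '20 0 0 .03 0;20 0 0 0 0;20 0 0 0 0'; python3 -m inch '34 0 0 0 0;38 0 0 0 0;45 0 0 0 0;55 0 0 0 0;55 0 0 0 0;55 0 0 0 0;55 0 0 0 0;55 0 0 0 0' 20; cat > s.py <<'E'
from h import *
D=np.array([.213,-.977]);N=np.array([.977,.213]);O=np.array([.506,.1165])
for n in ['scene','side']:
    c=cam(n);P,r,q=cloud(c); k=(P[:,:2]-O)@D; y=(P[:,:2]-O)@N
    b=(abs(y)<.03)&(P[:,2]>.062)&(P[:,2]<.09)
    s=b&(k>.045)&(k<.09); print(n,'ring end k',k[s].max(),'ztop',np.percentile(P[s][:,2],97))
    for a in [-.05,-.04,-.025,-.01,0,.01,.025,.035]:
        m=b&(k>=a)&(k<a+.01)
        if m.sum()>4: print('  %.3f z %.4f y@top %.4f'%(a,np.percentile(P[m][:,2],97),np.median(y[m&(P[:,2]>P[m][:,2].max()-.003)])))
o=robot.sense(); print(o['position'],o['gripper_width'],o['contact_force'])
E
python3 s.py
```

```text
t: 15.8
position: [0.5091, 0.1067, 0.0178]
orientation: [3.14, 0.001, 1.779]
contact_force: [-3.9, -1.4, 11.9]
gripper_width: 0.357
grasp_force: 46.1
t: 16.47
position: [0.5083, 0.1067, 0.0161]
orientation: [-3.141, 0.0, 1.779]
contact_force: [-0.0, -0.3, -1.2]
gripper_width: 0.646
grasp_force: 0.0
scene ring end k 0.06810068467634553 ztop 0.0826535970324597
  -0.050 z 0.0787 y@top 0.0045
  -0.040 z 0.0784 y@top 0.0027
  -0.025 z 0.0785 y@top 0.0045
  -0.010 z 0.0828 y@top -0.0284
  0.000 z 0.0861 y@top -0.0281
  0.010 z 0.0819 y@top -0.0280
  0.035 z 0.0745 y@top 0.0107
side ring end k 0.0694442846926337 ztop 0.08011606917225483
  -0.050 z 0.0782 y@top -0.0008
  -0.040 z 0.0775 y@top -0.0002
  -0.025 z 0.0774 y@top -0.0015
  -0.010 z 0.0816 y@top -0.0010
  0.000 z 0.0849 y@top 0.0293
  0.010 z 0.0867 y@top 0.0283
  0.025 z 0.0747 y@top 0.0000
[0.50832939 0.10671597 0.01613343] 0.640855843125953 [ 0.70698823  0.34851207 -0.20863878]
```

```bash
python3 -m inch '55 0 0 -.3 0;55 0 0 -.7 0;55 0 0 -1 0;55 0 0 -1 0;55 0 0 -1 0;55 0 0 -1 0;55 0 0 -1 0;0 0 0 -1 0;0 .7 0 0 0;0 1 0 0 0;0 1 0 0 0;0 1 0 0 0;0 .9 0 0 0;0 0 0 0 0;0 0 0 .6 0;0 0 0 .9 0;0 0 0 .77 0;0 0 0 0 0;0 0 0 0 0;0 0 0 0 0'; python3 s.py; python3 - <<'E'
from h import *
D=np.array([.213,-.977]);N=np.array([.977,.213]);O=np.array([.506,.1165])
for n in ['scene','side']:
    c=cam(n);P,r,q=cloud(c); k=(P[:,:2]-O)@D; y=(P[:,:2]-O)@N
    for z in [.12,.14,.16,.18,.19,.2,.21,.22]:
        m=(abs(y)<.025)&(k>-.16)&(k<-.03)&(P[:,2]>z)&(P[:,2]<z+.01); kk=np.sort(k[m]); print(n,z,m.sum(),kk[[0,-1]].round(4),'gap',[(round(kk[i],4),round(kk[i+1],4)) for i in np.nonzero(np.diff(kk)>.007)[0]],y[m].min().round(3),y[m].max().round(3))
E
```

```text
t: 18.23
position: [0.4804, 0.2417, 0.1596]
orientation: [3.14, -0.0, 1.779]
contact_force: [0.9, 0.6, 0.5]
gripper_width: 0.001
grasp_force: 0.0
scene ring end k 0.06815424353808824 ztop 0.08312123246709499
  -0.050 z 0.0787 y@top 0.0041
  -0.040 z 0.0787 y@top 0.0032
  -0.025 z 0.0785 y@top 0.0029
  -0.010 z 0.0780 y@top 0.0034
  0.000 z 0.0784 y@top 0.0038
  0.010 z 0.0794 y@top 0.0021
  0.025 z 0.0791 y@top 0.0036
  0.035 z 0.0785 y@top 0.0025
side ring end k 0.06856463992293167 ztop 0.08203602101547995
  -0.050 z 0.0780 y@top -0.0037
  -0.040 z 0.0785 y@top -0.0021
  -0.025 z 0.0776 y@top -0.0020
  -0.010 z 0.0781 y@top -0.0010
  0.000 z 0.0779 y@top 0.0006
  0.010 z 0.0786 y@top -0.0026
  0.025 z 0.0777 y@top -0.0011
  0.035 z 0.0784 y@top -0.0001
[0.4811249  0.24203024 0.16012625] -0.0008446600171137735 [-0.67731221 -0.44495039  0.42536965]
scene 0.12 26 [-0.0913 -0.0813] gap [] -0.008 0.011
scene 0.14 25 [-0.0916 -0.0816] gap [] -0.006 0.011
scene 0.16 27 [-0.0924 -0.0818] gap [] -0.004 0.014
scene 0.18 80 [-0.1342 -0.0602] gap [(np.float64(-0.1242), np.float64(-0.0937))] -0.
[... 214 characters left out ...]
4(-0.0935))] -0.004 0.019
scene 0.21 85 [-0.14   -0.0845] gap [(np.float64(-0.118), np.float64(-0.0939))] -0.006 0.019
scene 0.22 66 [-0.1407 -0.0845] gap [(np.float64(-0.1198), np.float64(-0.0942))] -0.006 0.019
side 0.12 22 [-0.0915 -0.0836] gap [] -0.01 0.008
side 0.14 22 [-0.0916 -0.0843] gap [] -0.01 0.007
side 0.16 24 [-0.0931 -0.0843] gap [] -0.01 0.008
side 0.18 25 [-0.0939 -0.0648] gap [] -0.01 -0.002
side 0.19 30 [-0.1404 -0.1242] gap [] -0.012 0.014
side 0.2 38 [-0.1405 -0.1237] gap [] -0.012 0.016
side 0.21 32 [-0.1404 -0.0923] gap [(np.float64(-0.1317), np.float64(-0.0923))] -0.013 0.009
side 0.22 23 [-0.1408 -0.084 ] gap [(np.float64(-0.1342), np.float64(-0.0854))] -0.012 0.009
```

```bash
python3 -m inch '0 -.4 0 0 0;0 -.4 0 0 0;0 -.3 0 0 0;0 -.3 0 0 0;0 -.39 0 -.1 0;0 -.33 0 .05 0;0 -.32 0 .07 0;0 -.32 0 .08 0;0 -.32 0 .13 0;0 -.32 0 .16 0;0 -.32 0 .18 0;0 0 0 0 0;0 0 0 0 0'; cat > a.py <<'E'
from h import *
D=np.array([.213,-.977]);N=np.array([.977,.213]);O=np.array([.506,.1165])
for n in ['scene','side']:
    c=cam(n);P,r,q=cloud(c); k=(P[:,:2]-O)@D; y=(P[:,:2]-O)@N
    m=(abs(y)<.02)&(k>-.1)&(k<.06)&(P[:,2]>.085)&(P[:,2]<.24)
    for a in np.arange(-.085,.06,.012):
        t=m&(k>=a)&(k<a+.012)
        if t.sum(): print(n,'%.3f'%a,t.sum(),P[t][:,2].min().round(4),P[t][:,2].max().round(4))
c=cam('scene'); R,C=map(int,pix(c,[.5,.13,.1])); cv2.imwrite('pics/arm%d.png'%(robot.sense()['t']*100),cv2.resize(c['image'][R-70:R+70,C-90:C+90],(720,560),interpolation=cv2.INTER_CUBIC)[:,:,::-1])
E
python3 a.py; ls pics
```

```text
t: 19.52
position: [0.5024, 0.1319, 0.1403]
orientation: [-3.14, 0.0, 1.778]
contact_force: [0.2, 0.5, 0.1]
gripper_width: -0.004
grasp_force: 0.0
scene -0.085 83 0.0859 0.1152
scene -0.073 57 0.1051 0.1246
scene -0.061 57 0.1138 0.1353
scene -0.049 56 0.1195 0.1443
scene -0.037 167 0.1333 0.2399
scene -0.025 158 0.1402 0.2391
scene -0.013 99 0.1308 0.2051
scene -0.001 56 0.138 0.1836
scene 0.011 14 0.1723 0.1843
side -0.085 81 0.086 0.1152
side -0.073 55 0.1 0.123
side -0.061 55 0.1127 0.1326
side -0.049 55 0.1254 0.141
side -0.037 222 0.1332 0.2399
side -0.025 134 0.1427 0.2384
side -0.013 47 0.1295 0.234
side -0.001 12 0.1621 0.1746
side 0.011 1 0.1737 0.1737
arm1966.png
g1.png
g2.png
scene0.png
side0.png
w1.png
w2.png
w3.png
z.png
zscene.png
zside.png
```

```bash
python3 -m inch '0 -.28 0 .22 0;0 -.29 0 .26 0;0 -.28 0 .3 0;0 -.21 0 .34 0;0 -.21 0 .35 0;0 -.1 0 .2 0;0 -.04 0 .18 0;0 0 0 0 0;0 0 0 0 0'; python3 a.py; python3 s.py
```

```text
t: 20.42
position: [0.5113, 0.0911, 0.0852]
orientation: [-3.141, -0.0, 1.779]
contact_force: [0.5, -0.8, -1.0]
gripper_width: 0.002
grasp_force: 0.0
scene -0.085 71 0.0857 0.1096
scene -0.073 44 0.0946 0.1065
scene -0.061 44 0.0955 0.1085
scene -0.049 45 0.0978 0.1098
scene -0.037 42 0.0971 0.1105
scene -0.025 41 0.099 0.1107
scene -0.013 50 0.0869 0.1125
scene -0.001 172 0.0851 0.2235
scene 0.011 229 0.1028 0.2321
scene 0.023 75 0.1035 0.1842
scene 0.035 26 0.105 0.2204
side -0.085 62 0.087 0.1099
side -0.073 39 0.0953 0.1061
side -0.061 42 0.0973 0.1057
side -0.049 36 0.094 0.1076
side -0.037 39 0.0965 0.1093
side -0.025 38 0.0982 0.1099
side -0.013 40 0.0873 0.1112
side -0.001 179 0.0853 0.2225
side 0.011 250 0.1035 0.2235
side 0.023 42 0.1024 0.1792
side 0.035 5 0.1075 0.1131
scene ring end k 0.06823977793649555 ztop 0.08248376390051226
  -0.050 z 0.0793 y@top 0.0024
  -0.040 z 0.0784 y@top 0.0027
  -0.025 z 0.0786 y@top 0.0029
  -0.010 z 0.0880 y@top 0.0051
  0.000 z 0.0885 y@top 0.0066
  0.010 z 0.0785 y@top 0.0025
  0.025 z 0.0788 y@top 0.0036
  0.035 z 0.0785 y@top 0.0029
side ring end k 0.06877573780552183 ztop 0.08244610604359164
  -0.050 z 0.0775 y@top -0.0046
  -0.040 z 0.0778 y@top -0.0040
  -0.025 z 0.0777 y@top -0.0027
  -0.010 z 0.0864 y@top -0.0041
  0.000 z 0.0868 y@top -0.0055
  0.010 z 0.0777 y@top -0.0052
  0.025 z 0.0772 y@top -0.0005
  0.035 z 0.0782 y@top -0.0015
[0.51198802 0.09146714 0.08592457] 0.00011528339701367698 [ 0.68905179 -0.2800638   0.57243376]
```

```bash
python3 -m inch '0 -.05 0 .1 0;0 -.05 0 .1 0;0 0 0 .1 0;0 0 0 .08 0;0 0 0 0 0;0 0 0 0 0'; python3 -m inch '0 0 0 .05 0;0 0 0 0 0;0 0 0 0 0'
```

```text
t: 21.17
position: [0.513, 0.0889, 0.0749]
orientation: [3.14, -0.001, 1.78]
contact_force: [-1.6, 3.3, 6.8]
gripper_width: 0.001
grasp_force: 3.5
t: 21.42
position: [0.5131, 0.0889, 0.0744]
orientation: [3.139, -0.001, 1.78]
contact_force: [-4.3, 2.0, 14.2]
gripper_width: 0.001
grasp_force: 7.1
```

```bash
python3 -m inch '0 0 0 .03 0;0 0 0 0 0;0 0 0 0 0;0 0 0 0 0'; python3 a.py; python3 s.py
```

```text
t: 21.75
position: [0.5132, 0.0889, 0.0742]
orientation: [3.138, -0.001, 1.78]
contact_force: [-5.5, 2.6, 18.8]
gripper_width: 0.002
grasp_force: 9.7
scene -0.085 70 0.0862 0.1096
scene -0.073 45 0.0941 0.1053
scene -0.061 41 0.094 0.1053
scene -0.049 42 0.0946 0.1049
scene -0.037 41 0.0934 0.1045
scene -0.025 41 0.0941 0.105
scene -0.013 67 0.0865 0.2399
scene -0.001 112 0.0854 0.2117
scene 0.011 249 0.094 0.2202
scene 0.023 76 0.0939 0.1726
scene 0.035 27 0.0936 0.1287
scene 0.047 1 0.2085 0.2085
side -0.085 64 0.0875 0.1077
side -0.073 36 0.0942 0.1041
side -0.061 40 0.0923 0.104
side -0.049 35 0.0915 0.1037
side -0.037 38 0.0928 0.1032
side -0.025 34 0.0958 0.1037
side -0.013 73 0.0893 0.2398
side -0.001 116 0.0873 0.2099
side 0.011 288 0.0897 0.214
side 0.023 43 0.0937 0.1701
side 0.035 10 0.093 0.1607
scene ring end k 0.06733431005351041 ztop 0.08262952047616878
  -0.050 z 0.0784 y@top 0.0047
  -0.040 z 0.0796 y@top 0.0064
  -0.025 z 0.0783 y@top 0.0040
  -0.010 z 0.0882 y@top 0.0062
  0.000 z 0.0868 y@top 0.0079
  0.010 z 0.0785 y@top 0.0032
  0.025 z 0.0797 y@top 0.0035
  0.035 z 0.0787 y@top 0.0029
side ring end k 0.06858094204568846 ztop 0.0814122559156756
  -0.050 z 0.0767 y@top -0.0047
  -0.040 z 0.0777 y@top -0.0043
  -0.025 z 0.0774 y@top -0.0039
  -0.010 z 0.0851 y@top -0.0085
  0.000 z 0.0806 y@top -0.0077
  0.010 z 0.0767 y@top -0.0036
  0.025 z 0.0771 y@top -0.0054
  0.035 z 0.0774 y@top -0.0050
[0.51318112 0.08895074 0.07425304] -0.00012820061205352873 [-6.12953816  2.60146818 19.10060732]
```

Arm is level on its stop (top z≈0.104 all along), pushed with about 19 N. The eyepiece is seated.

```bash
python3 -c "
from station import workorder
print(workorder.hand_in())"
```

```text
the job is handed in; nothing more can be done
None
```

I handed the job in at about 22 s: the eyepiece is seated in the steel V-cradle with its ring away from the post, and the fingers hold the clamp arm level on its stop with about 19 N; the hand-in gave back no verdict.

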